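Slant a long cedar board out of a humidor past its fixed tray

TASK

Take only the top cedar board from the stack in the open humidor box. It is longer than the gap beside the fixed half tray, so tip its free end up over the rim while the other end is still under the tray, and draw it out on the slant without forcing it against the box. Finish while holding it still in the gripper, all of it a good few centimetres above the rim; leave the other two boards lying in the box, the lid open, and the glassware and the other things where they are.

Things in the scene. Friction and masses are not known exactly. Their poses are not given: they have to be found in the camera images.
- humidor: walnut humidor-style box with pale cedar lining, fixed to the shelf, 290 mm long (its x, pointing away from the robot) by 190 mm wide (its y); origin at the centre of its underside, z up. Inside it is 266 x 166 mm (walls 12 mm), inner floor at z = 10 mm, rim at z = 100 mm
- tray_lip (a point): middle of the top of the front lip of the fixed cedar half tray (box frame x = -35 mm, y = 0, z = 98 mm). The tray spans the inside width and covers the near end of the box, from the near wall to this lip; the underside of tray and lip is at z = 80 mm. The space below is open and the boards run in there
- humidor_gap (a point): centre of the open gap left beside the tray, at rim height (box frame x = 49 mm, y = 0, z = 100 mm). The gap is 168 mm long, from the lip (x = -35 mm) to the far wall (x = 133 mm), and 166 mm wide
- lid (a joint): the box's lid, hinged along its -y long side at z = 92 mm; 0 is shut, it grows as it opens and starts at 2.1 to 2.5 rad, leaning back outwards on a stiff hinge that stays where it is left. The open lid is 190 mm long from the hinge and 36 mm thick; its free edge stands 200 to 260 mm above the shelf
- board_top: the top board of a stack of three like boards lying flat in the box, along its length: 225 mm long (its x), 50 mm wide (its y), 12 mm thick (its z), 50 to 100 g, plain brown cedar with three 8 mm vent slots down its middle; origin at the centre of its underside. Its underside is 34 mm above the shelf, so its top is at 46 mm. Its +x end (the free end) is in the gap; about 80 mm of its -x end lies under the tray
- board_top_near (a point): middle of the end face of the top board at its -x end, the end under the tray
- board_top_far (a point): middle of the end face of the top board at its +x end, the free end in the gap
- board_mid: the middle board of the stack, like the top one (225 mm long (its x), 50 mm wide (its y), 12 mm thick (its z), 50 to 100 g, plain brown cedar with three 8 mm vent slots down its middle; origin at the centre of its underside); its top is at 34 mm. To stay
- board_low: the lowest board of the stack, like the top one; lies on the inner floor. To stay
- decanter: empty round glass decanter, 96 mm across and 192 mm high, upright on the shelf; origin at the centre of its underside
- stopper: the decanter's glass stopper, 44 mm across and 55 mm high, standing head down; origin at the centre of its underside
- tumbler: short glass tumbler, 82 mm across and 85 mm high, standing beside the box on its +y side; origin at the centre of its underside
- jigger: stainless double jigger, 48 mm across and 95 mm high, standing beside the box on its +y side; origin at the centre of its underside
- spout: glass pourer spout with a black rubber stopper, about 86 mm long and 26 mm high, lying in the half tray; origin under its stopper end
- hygrometer: round brass hygrometer, 44 mm across and 12 mm high, lying in the half tray; origin at the centre of its underside
- muddler: turned wooden muddler, 192 mm long and 37 mm thick, lying on the shelf; origin on its underside near its middle
Not all that is in view belongs to the job. What is shaped like the tumbler but pink or red is not meant.

How it is judged:
By the outcome, as a careful person would: the job done as asked, in the order asked, and still so for the second after the job is handed in, while the arm keeps its last pose, push and grip.
It also fails if it takes over 38 s, if anything falls off the work surface, if the arm or the gripper's body presses on something with over 40 N, if the wrist force passes 120 N, or if a joint passes its speed limit or range.

ROBOT

A 6-joint arm with a two-finger parallel gripper is mounted at the origin on the work surface. World frame = base frame: x ahead of the robot, y to its left, z up, the work surface at z = 0. Lengths are in m, angles in rad, forces in N, time in s.
With the tool pointing down it reaches from about 0.425 to 0.95 m from the base axis. Payload 3.5 kg.
Tool frame: the origin (TCP) lies on the centre line of the jaws, within the pads' length; the fingertips stand 14 mm ahead of it and the grasp point (between the pads) lies 5 mm behind it; z points along the fingers, y is the line along which they close (so a half turn about z gives the same grasp; the last joint's range is limited). The gripper opens to 85 mm and grips with 20 to 120 N. Pads are 22 mm wide; open, the fingers measure 114 mm over their backs; the gripper's body (76 mm by 85 mm) begins 54 mm behind the grasp point. The pads swing forward as they close: fully open they stand 13 mm farther back than shut.
Start: joints at [-1.458, 0.286, 1.577, -0, 1.279, -0.15], TCP at [0.175, -0.652, 0.245] pointing down, gripper open.
Joint ranges: [-2.77, 2.77], [-0.9, 2.22], [0.21, 2.48], [-1.53, 4.67], [0.24, 2.81], [-2.84, 2.84]. Speed limits (rad/s): [2.79, 2.79, 3.14, 3.14, 3.14, 3.14].

INTERFACE

Orientations are given as a unit quaternion [x, y, z, w].
In Python, from station import * gives the robot as it stands. The module is installed in compiled form; this text tells all that it offers.
- The arm moves only by the shell command python3 -m creep 'ROWS' [OPENING] [FORCE]. ROWS is JSON, a list of rows, each a list of 6 numbers: the shift along the tool's x, y, z in units of 50 mm (1.0 is 50 mm), then the turn, a rotation vector about the tool's x, y, z in units of 8 degrees (1.0 is 8 degrees). In form: [[tx, ty, tz, ax, ay, az], ...]. A call has 1 to 5 rows; each row is the pose to reach, as a shift and turn from the pose commanded when the call began, along the tool's axes at that moment; what a row does not reach only later rows make up. A row lasts 1/10 s, in which the tool goes at most 50 mm and 8.59 degrees, less where a joint would pass 70% of its speed; a pose out of reach is approached as far as the arm can. A call with a gripper value outside its range is refused whole. OPENING is the closure, from 0 (fully open) to 1 (shut), set as the call begins (- or left out, the last holds). The fingers move at their own pace and stop on an object; FORCE is the grip in N (left out, the last holds). Time passes only in rows, so rows that repeat a pose let the fingers close. It gives the time, the measured TCP pose, the force, the opening and the grip force at its end, in the units of the state.
- state(): the state, without advancing time (a new reading comes with each control period).
- grab_frame(name): name is "scene" or "top"; returns (picture, depth): 420x560x3 uint8, blue, green, red; 420x560 float32, m along the optical axis (not along the pixel's ray), 0 where there is no reading.
- camera_info(name): a dict with "mtx" (3x3 intrinsics, pixels), "rvec" (rotation vector, rad) and "tvec" (3), from world to camera coordinates, as OpenCV has them. Camera axes: x right, y down, z forward; pixel columns grow to the right and rows downward; lengths in m; the calibration is good to about 2 mm. A picture is of the moment at which its call begins. camera_info takes no time and is no camera call.
- sign_off(): hands the job in; it is judged then, once.
The state is a dict: "t": time; "qpos": joint angles; "qvel": joint speeds; "joint_torque": joint torques, N m; "position": TCP position; "tool_rot": TCP orientation; "contact_force": force on the tool from outside, world axes, zero at the start; "wrist_torque": the same for the moment, N m; "finger_gap": finger opening in m; "grasp_force": force on a finger pad.
Only numpy, scipy, OpenCV 4.12 (cv2) and the standard library are available. Lean on these libraries where they do the work, as an engineer would, in place of code of your own. Each camera call takes 0.05 s, during which the arm holds its last target. There are 200 camera calls.

## Working session

There is one attempt and no reset: what is moved stays moved. The work goes in short steps, Python scripts to look and compute and a shell command to move; the robot and the scene stay as the last step left them, time stands still between calls to the robot, and variables do not carry over. Pictures are saved under pics/ and viewed, at most 10 in all, crops included, and the job is handed in when it is done.

```bash
mkdir -p pics
cat > h.py <<'E'
from station import *
import numpy as np, cv2
from scipy.spatial.transform import Rotation as R
def cloud(n):
    im,d=grab_frame(n); c=camera_info(n); K=np.array(c['mtx']); Rm=cv2.Rodrigues(np.array(c['rvec'],float))[0]; t=np.array(c['tvec'],float).reshape(3)
    v,u=np.mgrid[:d.shape[0],:d.shape[1]]
    P=np.stack([(u-K[0,2])/K[0,0]*d,(v-K[1,2])/K[1,1]*d,d],-1)
    W=(P-t)@Rm; W[d<=0]=np.nan
    return im,d,W
E
python3 - <<'E'
from h import *
s=state();print(s)
for n in("scene","top"):
    im,d,W=cloud(n);cv2.imwrite(f'pics/{n}0.png',im);np.save(f'{n}0.npy',W)
E
```

```text
{'t': 0.0, 'qpos': array([-1.45798424e+00,  2.87205016e-01,  1.57821979e+00,  4.85615729e-06,
        1.27859337e+00, -1.49989241e-01]), 'qvel': array([ 0.00031801, -0.00118086, -0.00100256, -0.00079932, -0.00337637,
        0.00144441]), 'joint_torque': array([-1.20991659e-03, -4.05977476e+01, -2.92629129e+01, -2.32163411e-04,
        5.80382664e-03,  8.83711749e-06]), 'position': array([ 0.17531978, -0.65117118,  0.24389774]), 'tool_rot': array([ 9.91378710e-01,  1.31022068e-01,  2.48661144e-05, -1.21250865e-03]), 'contact_force': array([-0.10321836, -0.32634385, -0.36337418]), 'wrist_torque': array([ 0.04213438,  0.01121696, -0.00725595]), 'grasp_force': 0.0, 'finger_gap': 0.08544564479276724}
```

View pics/top0.png

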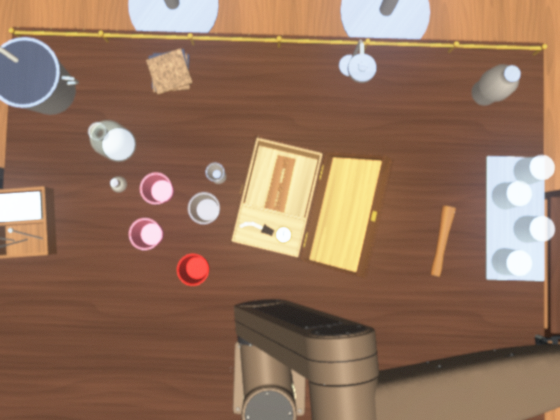

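View pics/scene0.png

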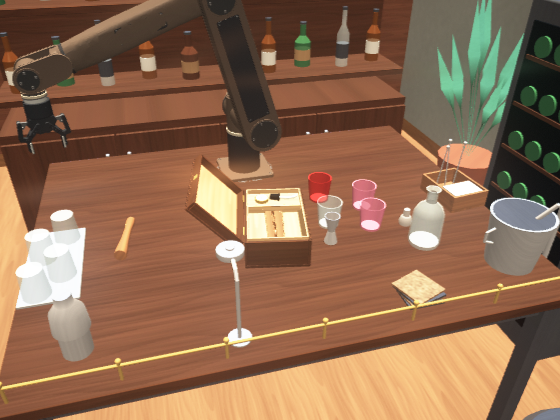

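The top view shows the box with corners at about (258,138), (322,152), (298,257) and (232,243). The brown board is visible at (281,183), with its free end up at about (285,155). The lid leans out on the right, and the tumbler (204,208) and jigger (215,173) are on the left.

Run:
```python
from h import *
W=np.load('top0.npy'); im=cv2.imread('pics/top0.png')
b=im[130:265,225:330]; cv2.imwrite('pics/crop.png',cv2.resize(b,None,fx=5,fy=4.4*1.0,interpolation=cv2.INTER_CUBIC)[:594])
# rim pts: outer outline of height>0.085 & <0.115 in box region
m=np.zeros(W.shape[:2],np.uint8); sub=W[...,2]; mm=(sub>0.088)&(sub<0.112)
v,u=np.mgrid[:420,:560]; mm&=(u>225)&(u<328)&(v>130)&(v<265)
P=W[mm]; r=cv2.minAreaRect(P[:,:2].astype(np.float32)); print('rim',r, len(P))
hsv=cv2.cvtColor(im,cv2.COLOR_BGR2HSV)
mb=(sub>0.035)&(sub<0.056)&(u>255)&(u<310)&(v>145)&(v<220)
Q=W[mb]; print(len(Q),Q.mean(0), cv2.minAreaRect(Q[:,:2].astype(np.float32)))
for p in [(258,138),(322,152),(298,257),(232,243),(281,183),(285,157),(272,207),(268,180),(296,185),(290,210)]: print(p,W[p[1],p[0]].round(4), hsv[p[1],p[0]])
```

```text
rim ((0.47523394227027893, -0.033895090222358704), (0.24608580768108368, 0.2897029221057892), 78.05101013183594) 3280
999 [ 0.52708185 -0.01691572  0.04501857] ((0.5322997570037842, -0.019868209958076477), (0.18323737382888794, 0.14340956509113312), 0.6758987307548523)
(258, 138) [0.6361 0.0472 0.0833] [ 17  99 206]
(322, 152) [ 0.6019 -0.1205  0.0949] [ 14 122 134]
(298, 257) [ 0.3284 -0.0649  0.091 ] [ 14 111 147]
(232, 243) [0.3598 0.1064 0.0869] [ 11 119 135]
(281, 183) [ 0.5227 -0.0167  0.0493] [ 15 124 216]
(285, 157) [ 0.594  -0.0257  0.0425] [ 16 119 216]
(272, 207) [0.4582 0.0056 0.0424] [ 15 126 224]
(268, 180) [0.5346 0.0188 0.0041] [ 24  67 250]
(296, 185) [ 0.5226 -0.0587  0.0071] [ 23  71 248]
(290, 210) [ 0.4533 -0.044   0.0048] [ 23  74 245]
```

View pics/crop.png

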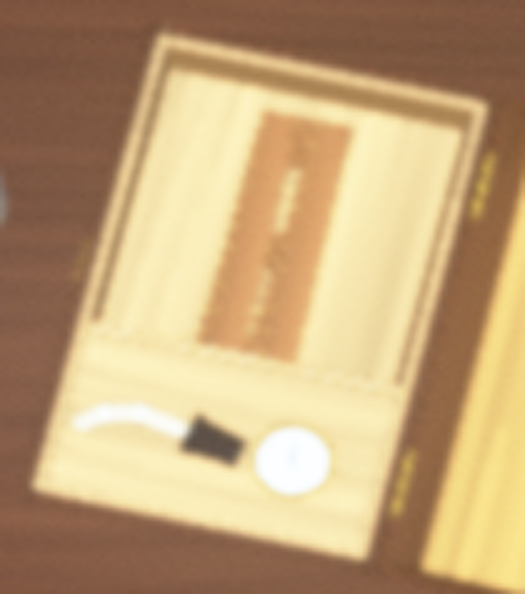

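Run:
```python
from h import *
W=np.load('top0.npy'); im=cv2.imread('pics/top0.png'); hsv=cv2.cvtColor(im,cv2.COLOR_BGR2HSV)
z=W[...,2]; v,u=np.mgrid[:420,:560]
reg=(u>225)&(u<328)&(v>130)&(v<265)
mb=(hsv[...,1]>95)&(hsv[...,0]<20)&(z>.034)&(z<.056)&reg&(u>258)&(u<302)&(v>148)&(v<216)
n,l,st,_=cv2.connectedComponentsWithStats(mb.astype(np.uint8)); k=1+st[1:,4].argmax(); Q=W[l==k]
r=cv2.minAreaRect(Q[:,:2].astype(np.float32)); print('board',r,Q.mean(0),len(Q)); print(cv2.boxPoints(r).round(4))
# box: intersect pixel rays with z=.1 for corners
c=camera_info('top');K=np.array(c['mtx']);Rm=cv2.Rodrigues(np.array(c['rvec'],float))[0];t=np.array(c['tvec'],float).reshape(3)
def ray(p,zz):
    d=Rm.T@np.array([(p[0]-K[0,2])/K[0,0],(p[1]-K[1,2])/K[1,1],1]);o=-Rm.T@t; return o+d*(zz-o[2])/d[2]
px=[(225+163/5,130+36/4.4),(225+488/5,130+103/4.4),(225+366/5,130+558/4.4),(225+35/5,130+490/4.4)]
C=np.array([ray(p,.1) for p in px]);print(C.round(4),'sizes',[np.linalg.norm(C[i]-C[(i+1)%4]).round(3) for i in range(4)])
ctr=C.mean(0);d=(C[0]+C[1]-C[2]-C[3]);yaw=np.arctan2(d[1],d[0]);print('box',ctr,np.degrees(yaw))
Rb=R.from_euler('z',-yaw).as_matrix(); print('board corners in box frame',((np.c_[cv2.boxPoints(r),np.full(4,.04)]-ctr)@Rb.T)[:,:2].round(4))
bx=[(225+a/5,130+b/4.4) for a,b in[(265,110),(353,125),(297,362),(200,340)]]
B=np.array([ray(p,.046) for p in bx]); print('by pixel',B.round(4),((B-ctr)@Rb.T)[:,:2].round(4))
q=R.from_quat(state()['tool_rot']).as_matrix();print(q.round(3))
```

```text
board ((0.5227636694908142, -0.014698170125484467), (0.05286112427711487, 0.1480308622121811), 77.6740493774414) [ 0.52274458 -0.01469696  0.04482417] 910
[[ 0.4448 -0.0247]
 [ 0.5894 -0.0563]
 [ 0.6007 -0.0047]
 [ 0.4561  0.0269]]
[[ 0.6325  0.0476  0.1   ]
 [ 0.5975 -0.1217  0.1   ]
 [ 0.3292 -0.0649  0.1   ]
 [ 0.3642  0.1055  0.1   ]] sizes [np.float64(0.173), np.float64(0.274), np.float64(0.174), np.float64(0.274)]
box [ 0.48085659 -0.0083506   0.1       ] -12.061789379251872
board corners in box frame [[-0.0318 -0.0235]
 [ 0.1162 -0.0242]
 [ 0.1164  0.0286]
 [-0.0316  0.0293]]
by pixel [[ 0.5984 -0.0067  0.046 ]
 [ 0.5905 -0.0543  0.046 ]
 [ 0.4448 -0.0279  0.046 ]
 [ 0.4568  0.0243  0.046 ]] [[ 0.1146  0.0262]
 [ 0.1168 -0.022 ]
 [-0.0312 -0.0266]
 [-0.0304  0.0269]]
[[ 0.966  0.26  -0.   ]
 [ 0.26  -0.966  0.002]
 [ 0.    -0.002 -1.   ]]
```

```bash
cat > g.py <<'E'
# usage: g.py x y z yaw pitch : rows' numbers to reach (tool down, tool x along yaw, free end tipped up by pitch deg)
from h import *; import sys
x,y,z,yaw,p=map(float,sys.argv[1:])
s=state(); Q=R.from_quat(s['tool_rot'])
# tool x = board axis, z down, pitch: +x end up
T=R.from_euler('z',yaw,degrees=True)*R.from_euler('y',-p,degrees=True)*R.from_euler('x',180,degrees=True)
d=Q.inv().apply(np.array([x,y,z])-s['position'])/.05; w=np.degrees((Q.inv()*T).as_rotvec())/8
print(np.r_[d,w].round(2), 't',round(s['t'],2),'pos',s['position'].round(4),'F',s['contact_force'].round(1),'gap',round(s['finger_gap'],4),'q',s['qpos'].round(2))
E
python3 -m creep '[[0,0,-1,0,0,0.5],[0,0,-2,0,0,1],[0.5,-0.5,-2.5,0,0,1.5],[1.1,-1.1,-2.5,0,0,2.2],[1.7,-1.7,-2.5,0,0,3.2]]' 0
python3 g.py 0.545 -0.0195 0.36 -12.3 0
```

```text
t: 0.6
position: [0.2357, -0.5469, 0.3714]
tool_rot: [0.995, -0.095, 0.0, 0.001]
contact_force: [1.4, -0.2, -1.2]
finger_gap: 0.0855
grasp_force: 0.0
[ 4.080e+00 -1.153e+01  2.100e-01  1.000e-02 -1.000e-02  1.800e-01] t 0.6 pos [ 0.2357 -0.5469  0.3714] F [ 1.4 -0.2 -1.2] gap 0.0855 q [-1.33  0.04  1.63  0.    1.47  0.43]
```

```bash
python3 -m creep '[[0.3,-0.9,0,0,0,0.1],[0.6,-1.8,0,0,0,0.2],[0.9,-2.7,0,0,0,0.2],[1.3,-3.6,0,0,0,0.2],[1.6,-4.5,0,0,0,0.2]]' >/dev/null
python3 -m creep '[[0.3,-0.9,0,0,0,0],[0.6,-1.8,0,0,0,0],[0.9,-2.7,0,0,0,0],[1.3,-3.6,0,0,0,0],[1.6,-4.5,0,0,0,0]]' >/dev/null
python3 g.py 0.545 -0.0195 0.30 -12.3 0
```

```text
[ 0.75 -2.54  1.4  -0.    0.    0.02] t 1.6 pos [ 0.4814 -0.136   0.3699] F [ 0.7 -0.9  0.3] gap 0.0852 q [-0.48 -0.18  1.84 -0.    1.48  1.3 ]
```

```bash
python3 -m creep '[[0.3,-0.9,0,0,0,0],[0.5,-1.7,0,0,0,0],[0.75,-2.5,0.4,0,0,0],[0.75,-2.54,1.2,0,0,0],[0.75,-2.54,1.4,0,0,0]]' 0.18 40 >/dev/null
python3 -m creep '[[0,0,0.8,0,0,0],[0,0,1.6,0,0,0],[0,0,2.4,0,0,0],[0,0,3,0,0,0],[0,0,3,0,0,0]]' >/dev/null
python3 g.py 0.545 -0.0195 0.052 -12.3 0
python3 - <<'E'
from h import *
for n in("scene","top"):
    im,d,W=cloud(n);np.save(f'{n}1.npy',W);cv2.imwrite(f'pics/{n}1.png',im)
    c=im[130:265,225:330] if n=='top' else im[130:290,190:390]
    cv2.imwrite(f'pics/{n}1c.png',cv2.resize(c,None,fx=3.7,fy=3.7,interpolation=cv2.INTER_CUBIC))
E
```

```text
[ 0.1  -0.07  1.87  0.    0.08  0.01] t 2.6 pos [ 0.5405 -0.0219  0.1456] F [-0.8 -0.5 -0.4] gap 0.0696 q [-0.23  0.1   1.98 -0.    1.07  1.56]
```

View pics/scene1c.png

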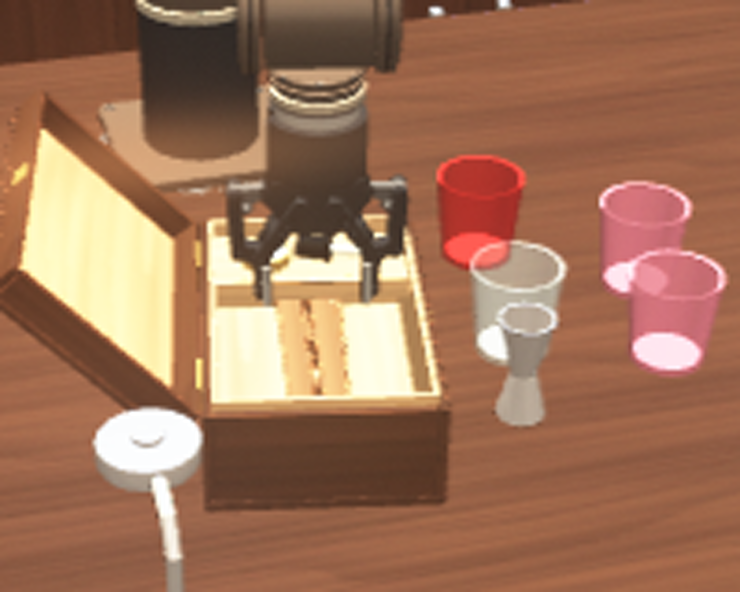

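The crop shows the fingertips at (262,295) and (370,295), on either side of the board (x from 280 to 345). Next I'll measure how high the tips are.

Run:
```python
from h import *
W=np.load('scene1.npy'); im=cv2.imread('pics/scene1.png')
for a,b in((262,1),(370,2)):
    u=190+a/3.7
    for v in range(200,214):
        print(v,[ (W[v,int(u)+k]*1000).round(0).tolist() for k in(0,1)], im[v,int(u)].tolist())
```

```text
200 [[543.0, -65.0, 185.0], [543.0, -62.0, 184.0]] [54, 68, 87]
201 [[548.0, -66.0, 185.0], [542.0, -62.0, 180.0]] [52, 67, 87]
202 [[539.0, -64.0, 176.0], [544.0, -63.0, 178.0]] [96, 112, 128]
203 [[539.0, -64.0, 172.0], [542.0, -62.0, 174.0]] [62, 76, 95]
204 [[534.0, -63.0, 166.0], [545.0, -63.0, 172.0]] [61, 75, 94]
205 [[538.0, -64.0, 165.0], [543.0, -62.0, 168.0]] [62, 77, 96]
206 [[537.0, -64.0, 161.0], [543.0, -63.0, 164.0]] [90, 108, 125]
207 [[540.0, -65.0, 160.0], [542.0, -62.0, 160.0]] [59, 73, 92]
208 [[542.0, -65.0, 157.0], [538.0, -61.0, 154.0]] [60, 75, 95]
209 [[542.0, -65.0, 154.0], [541.0, -62.0, 153.0]] [49, 64, 85]
210 [[539.0, -65.0, 149.0], [541.0, -62.0, 149.0]] [52, 70, 92]
211 [[340.0, -17.0, 14.0], [540.0, -62.0, 145.0]] [97, 140, 183]
212 [[341.0, -18.0, 11.0], [543.0, -63.0, 144.0]] [105, 159, 206]
213 [[342.0, -18.0, 7.0], [352.0, -17.0, 13.0]] [219, 251, 255]
200 [[562.0, 18.0, 183.0], [560.0, 21.0, 181.0]] [50, 62, 78]
201 [[560.0, 18.0, 179.0], [563.0, 20.0, 180.0]] [101, 117, 131]
202 [[557.0, 19.0, 173.0], [558.0, 22.0, 174.0]] [76, 90, 105]
203 [[554.0, 20.0, 168.0], [551.0, 24.0, 165.0]] [77, 92, 106]
204 [[557.0, 20.0, 166.0], [559.0, 22.0, 167.0]] [77, 92, 106]
205 [[559.0, 19.0, 164.0], [554.0, 23.0, 161.0]] [76, 91, 105]
206 [[555.0, 20.0, 158.0], [552.0, 24.0, 156.0]] [76, 90, 105]
207 [[556.0, 20.0, 156.0], [559.0, 22.0, 157.0]] [85, 100, 114]
208 [[557.0, 20.0, 153.0], [556.0, 23.0, 152.0]] [77, 92, 107]
209 [[555.0, 20.0, 148.0], [555.0, 23.0, 148.0]] [78, 94, 109]
210 [[366.0, 80.0, 18.0], [362.0, 85.0, 14.0]] [92, 120, 146]
211 [[360.0, 82.0, 9.0], [362.0, 85.0, 11.0]] [113, 161, 202]
212 [[372.0, 79.0, 14.0], [368.0, 83.0, 11.0]] [197, 244, 253]
213 [[369.0, 80.0, 8.0], [375.0, 81.0, 11.0]] [230, 253, 255]
```

```bash
python3 -m creep '[[0.1,-0.03,0.5,0,0.08,0],[0.1,-0.03,1,0,0.08,0],[0.1,-0.03,1.5,0,0.08,0],[0.1,-0.03,1.8,0,0.08,0],[0.1,-0.03,1.9,0,0.08,0]]' 0.25 40 >/dev/null
python3 -m creep '[[0,0,0,0,0,0],[0,0,0,0,0,0]]' >/dev/null
python3 g.py 0.545 -0.0195 0.046 -12.3 0
python3 - <<'E'
from h import *
im,d,W=cloud('scene');np.save('scene2.npy',W)
cv2.imwrite('pics/scene2c.png',cv2.resize(im[150:270,220:340],None,fx=5,fy=5,interpolation=cv2.INTER_CUBIC))
E
```

```text
[-0.12 -0.02  0.22  0.   -0.1   0.02] t 3.4 pos [ 0.5507 -0.0216  0.0571] F [-0.1 -0.2 -0.5] gap 0.0642 q [-0.22  0.25  2.01  0.    0.87  1.56]
```

View pics/scene2c.png

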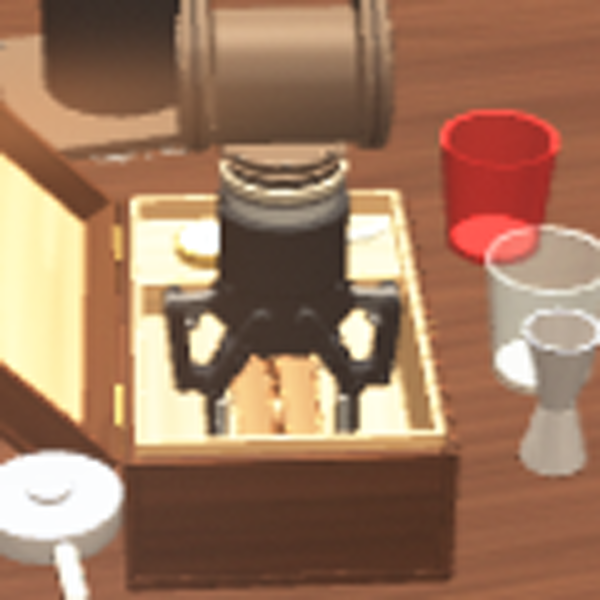

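The fingertips (215,430) and (345,430) sit evenly on either side of the board (232–322). I'll go down the last 11 mm and close.

```bash
python3 -m creep '[[-0.1,0,0.12,0,-0.1,0],[-0.1,0,0.24,0,-0.1,0],[-0.1,0,0.24,0,-0.1,0]]' >/dev/null
python3 g.py 0.545 -0.0195 0.046 -12.3 0
python3 -m creep '[[0,0,0,0,0,0],[0,0,0,0,0,0],[0,0,0,0,0,0],[0,0,0,0,0,0],[0,0,0,0,0,0]]' 0.6 40
python3 g.py 0.545 -0.0195 0.046 -12.3 0
```

```text
[ 0.02 -0.02 -0.08 -0.    0.04  0.02] t 3.75 pos [ 0.5436 -0.02    0.0422] F [ 0.   0.2 -0.3] gap 0.0644 q [-0.22  0.27  2.02 -0.    0.86  1.56]
t: 4.25
position: [0.5447, -0.0203, 0.0433]
tool_rot: [0.994, -0.106, -0.001, -0.0]
contact_force: [1.0, 0.1, 0.2]
finger_gap: 0.0489
grasp_force: 42.3
[ 0.   -0.02 -0.05 -0.    0.02  0.02] t 4.25 pos [ 0.5447 -0.0203  0.0433] F [1.  0.1 0.2] gap 0.0489 q [-0.22  0.26  2.02  0.    0.86  1.56]
```

```bash
python3 -m creep '[[0,0,0,0,0,0],[0,0,0,0,0,0],[0,0,-0.04,0,0,0],[0,0,-0.04,0,0,0]]' 0.33 40 >/dev/null
python3 -m creep '[[0,0,0,0,0,0],[0,0,0,0,0,0],[0,0,0,0,0,0],[0,0,0,0,0,0],[0,0,0,0,0,0]]' 0.6 50
python3 g.py 0.545 -0.0195 0.046 -12.3 0
```

```text
t: 5.15
position: [0.5452, -0.0204, 0.0459]
tool_rot: [0.994, -0.106, -0.001, -0.0]
contact_force: [0.6, -0.5, 4.9]
finger_gap: 0.0486
grasp_force: 52.3
[-0.01 -0.02 -0.    0.    0.01  0.02] t 5.15 pos [ 0.5452 -0.0204  0.0459] F [ 0.6 -0.5  4.9] gap 0.0486 q [-0.22  0.26  2.02 -0.    0.87  1.56]
```

```bash
python3 -m creep '[[0,0,-0.09,0,0.12,0],[-0.01,0,-0.15,0,0.25,0],[-0.02,0,-0.28,0,0.5,0],[-0.04,0,-0.4,0,0.75,0],[-0.06,0,-0.52,0,1,0]]'
python3 -m creep '[[0,0,0,0,0,0],[0,0,0,0,0,0]]'
python3 - <<'E'
from h import *
s=state();a=R.from_quat(s['tool_rot']).as_matrix();print(a.round(3), s['wrist_torque'])
im,d,W=cloud('scene');np.save('scene3.npy',W)
cv2.imwrite('pics/scene3c.png',cv2.resize(im[150:270,220:340],None,fx=5,fy=5,interpolation=cv2.INTER_CUBIC))
E
```

```text
t: 5.65
position: [0.5412, -0.0195, 0.0716]
tool_rot: [0.992, -0.106, 0.069, 0.007]
contact_force: [-0.6, -0.1, -1.3]
finger_gap: 0.0486
grasp_force: 51.7
t: 5.85
position: [0.5416, -0.0196, 0.0717]
tool_rot: [0.992, -0.105, 0.068, 0.007]
contact_force: [0.4, 0.7, -1.4]
finger_gap: 0.0484
grasp_force: 51.7
[[ 0.968 -0.21   0.134]
 [-0.208 -0.978 -0.029]
 [ 0.137 -0.    -0.991]] [-0.00015256  0.03185576 -0.00681309]
```

View pics/scene3c.png

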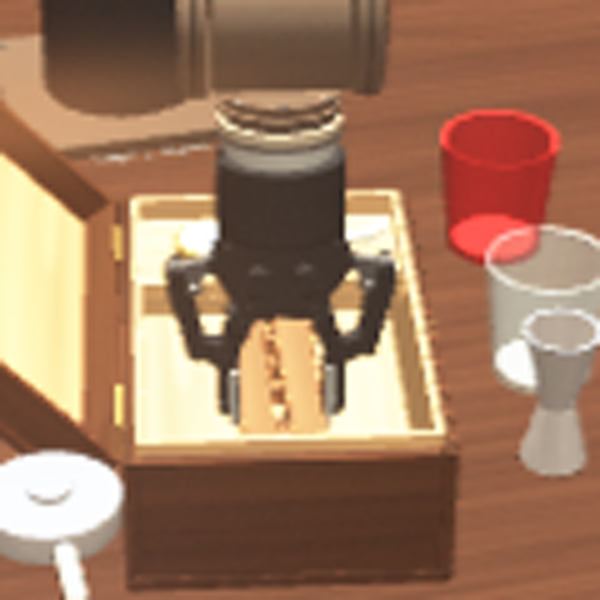

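The board follows the gripper: its end face shows at (283,430), raised clear of the lining, and the forces are tiny. I'll carry on tipping along planned waypoints.

```bash
cat > w.sh <<'E'
# theta dn lift(mm)
python3 - $@ <<'P' | xargs python3 g.py
import sys,math
t,dn,l=map(float,sys.argv[1:]);a=math.radians(t);c,s=math.cos(a),math.sin(a)
S=(dn+175*c-12*s)/1000;Z=(34+l+175*s+12*c)/1000;y=math.radians(-12.1)
print(.3742+S*math.cos(y),.0169+S*math.sin(y),Z,-12.1,t)
P
E
for w in "7.8 0 1.5" "13 5 2" "16.5 12 3" "20 20 3" "24 30 2"; do bash w.sh $w; done
```

```text
[ 0.01 -0.01  0.01  0.   -0.01 -0.01] t 5.9 pos [ 0.5417 -0.0196  0.0715] F [-0.1 -0.  -0.4] gap 0.0488 q [-0.22  0.15  2.1   0.    0.76  1.56]
[ 0.07 -0.01 -0.31  0.    0.64 -0.01] t 5.9 pos [ 0.5417 -0.0196  0.0715] F [-0.1 -0.  -0.4] gap 0.0488 q [-0.22  0.15  2.1   0.    0.76  1.56]
[ 0.17 -0.01 -0.52  0.    1.08 -0.01] t 5.9 pos [ 0.5417 -0.0196  0.0715] F [-0.1 -0.  -0.4] gap 0.0488 q [-0.22  0.15  2.1   0.    0.76  1.56]
[ 0.28 -0.01 -0.7   0.    1.52 -0.01] t 5.9 pos [ 0.5417 -0.0196  0.0715] F [-0.1 -0.  -0.4] gap 0.0488 q [-0.22  0.15  2.1   0.    0.76  1.56]
[ 0.4  -0.01 -0.89  0.    2.02 -0.01] t 5.9 pos [ 0.5417 -0.0196  0.0715] F [-0.1 -0.  -0.4] gap 0.0488 q [-0.22  0.15  2.1   0.    0.76  1.56]
```

```bash
python3 -m creep '[[0.03,0,-0.16,0,0.32,0],[0.07,0,-0.31,0,0.64,0],[0.12,0,-0.42,0,0.86,0],[0.17,0,-0.52,0,1.08,0],[0.22,0,-0.61,0,1.3,0]]'
python3 -m creep '[[0,0,0,0,0,0]]' >/dev/null
for w in "20 20 3" "24 30 2" "24 50 11" "24 80 24"; do bash w.sh $w; done
python3 - <<'E'
from h import *
im,d,W=cloud('scene')
cv2.imwrite('pics/scene4c.png',cv2.resize(im[150:270,220:340],None,fx=5,fy=5,interpolation=cv2.INTER_CUBIC))
E
```

```text
t: 6.4
position: [0.5486, -0.0211, 0.1033]
tool_rot: [0.982, -0.104, 0.159, 0.017]
contact_force: [0.0, -0.1, -1.4]
finger_gap: 0.0486
grasp_force: 51.7
[ 0.07 -0.01 -0.08  0.    0.21 -0.  ] t 6.5 pos [ 0.5483 -0.021   0.1034] F [ 0.1  0.2 -1.1] gap 0.0488 q [-0.23  0.04  2.17  0.01  0.62  1.55]
[ 0.22 -0.01 -0.24  0.    0.71 -0.  ] t 6.5 pos [ 0.5483 -0.021   0.1034] F [ 0.1  0.2 -1.1] gap 0.0488 q [-0.23  0.04  2.17  0.01  0.62  1.55]
[ 0.66 -0.01 -0.28  0.    0.71 -0.  ] t 6.5 pos [ 0.5483 -0.021   0.1034] F [ 0.1  0.2 -1.1] gap 0.0488 q [-0.23  0.04  2.17  0.01  0.62  1.55]
[ 1.31 -0.01 -0.34  0.    0.71 -0.  ] t 6.5 pos [ 0.5483 -0.021   0.1034] F [ 0.1  0.2 -1.1] gap 0.0488 q [-0.23  0.04  2.17  0.01  0.62  1.55]
```

View pics/scene4c.png

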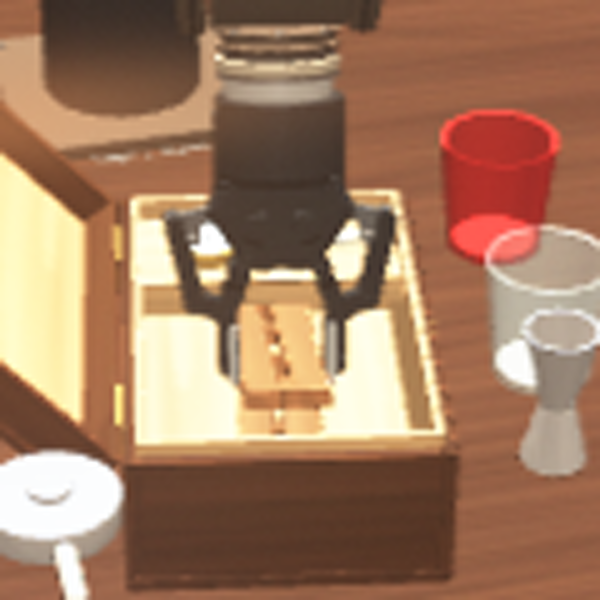

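Only the top board is up: its end face is at (287,397), and the middle board still lies in the box below it at (285,420). Next I draw it out on the slant.

```bash
python3 -m creep '[[0.07,0,-0.08,0,0.21,0],[0.15,0,-0.16,0,0.45,0],[0.22,0,-0.24,0,0.71,0],[0.44,0,-0.26,0,0.71,0],[0.66,0,-0.28,0,0.71,0]]'
for w in "24 50 11" "24 80 24" "24 110 38" "24 115 90"; do bash w.sh $w; done
```

```text
t: 7.05
position: [0.5754, -0.0268, 0.1272]
tool_rot: [0.973, -0.103, 0.206, 0.022]
contact_force: [-0.1, 0.1, 0.5]
finger_gap: 0.0482
grasp_force: 51.7
[-0.02 -0.01 -0.01  0.    0.01 -0.  ] t 7.05 pos [ 0.5754 -0.0268  0.1272] F [-0.1  0.1  0.5] gap 0.0482 q [-0.22  0.02  2.15  0.01  0.55  1.55]
[ 0.64 -0.01 -0.    0.    0.01 -0.  ] t 7.05 pos [ 0.5754 -0.0268  0.1272] F [-0.1  0.1  0.5] gap 0.0482 q [-0.22  0.02  2.15  0.01  0.55  1.55]
[ 1.3  -0.01 -0.01  0.    0.01 -0.  ] t 7.05 pos [ 0.5754 -0.0268  0.1272] F [-0.1  0.1  0.5] gap 0.0482 q [-0.22  0.02  2.15  0.01  0.55  1.55]
[ 1.81 -0.01 -0.92  0.    0.01 -0.  ] t 7.05 pos [ 0.5754 -0.0268  0.1272] F [-0.1  0.1  0.5] gap 0.0482 q [-0.22  0.02  2.15  0.01  0.55  1.55]
```

```bash
python3 -m creep '[[0.25,0,0,0,0,0],[0.5,0,0,0,0,0],[0.75,0,0,0,0,0],[1.05,0,0,0,0,0],[1.3,0,0,0,0,0]]'
python3 -m creep '[[0,0,0,0,0,0],[0,0,0,0,0,0]]' >/dev/null
for w in "24 110 38" "24 115 90" "24 115 150"; do bash w.sh $w; done
python3 - <<'E'
from h import *
im,d,W=cloud('scene')
cv2.imwrite('pics/scene5c.png',cv2.resize(im[130:270,210:350],None,fx=4.2,fy=4.2,interpolation=cv2.INTER_CUBIC))
E
```

```text
t: 7.55
position: [0.6342, -0.0396, 0.1536]
tool_rot: [0.973, -0.104, 0.206, 0.022]
contact_force: [0.5, 0.2, -0.5]
finger_gap: 0.0486
grasp_force: 51.7
[ 0.02 -0.01 -0.02  0.    0.02 -0.01] t 7.75 pos [ 0.6327 -0.0392  0.1527] F [-0.1  0.4 -1.6] gap 0.0488 q [-0.22  0.11  2.    0.01  0.61  1.55]
[ 0.53 -0.01 -0.93  0.    0.02 -0.01] t 7.75 pos [ 0.6327 -0.0392  0.1527] F [-0.1  0.4 -1.6] gap 0.0488 q [-0.22  0.11  2.    0.01  0.61  1.55]
[ 1.02 -0.01 -2.03  0.    0.02 -0.01] t 7.75 pos [ 0.6327 -0.0392  0.1527] F [-0.1  0.4 -1.6] gap 0.0488 q [-0.22  0.11  2.    0.01  0.61  1.55]
```

View pics/scene5c.png

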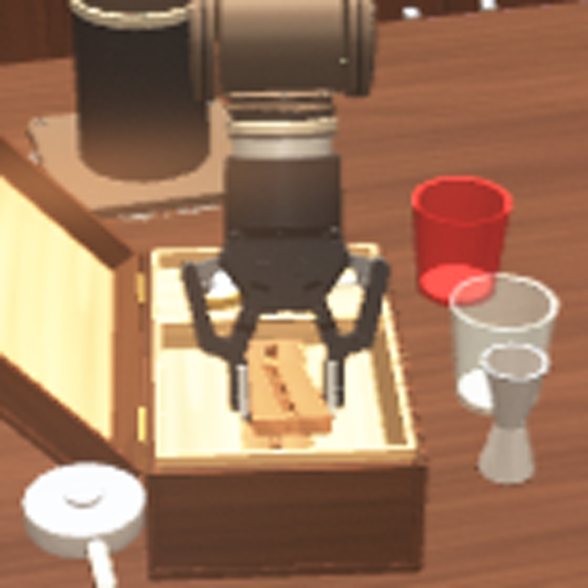

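The board is in the jaws with its end face at about (290,425). I'll check by depth that its tilt matches the plan.

Run:
```python
from h import *
im,d,W=cloud('scene')
for v in range(211,237,2): print(v,[(W[v,u]*1000).round(0).tolist() for u in(274,279,284)])
im,d,W=cloud('top'); s=W[...,2]
v,u=np.mgrid[:420,:560]; m=(u>240)&(u<320)&(v>125)&(v<180)&(s>.12)&(s<.2); P=W[m]; 
print(len(P));
```

```text
211 [[381.0, 20.0, 33.0], [386.0, 36.0, 33.0], [358.0, 62.0, 12.0]]
213 [[389.0, 18.0, 30.0], [393.0, 34.0, 31.0], [365.0, 60.0, 8.0]]
215 [[390.0, 18.0, 23.0], [407.0, 30.0, 32.0], [381.0, 55.0, 11.0]]
217 [[498.0, -12.0, 90.0], [515.0, -1.0, 98.0], [388.0, 53.0, 9.0]]
219 [[498.0, -12.0, 82.0], [544.0, -9.0, 111.0], [405.0, 48.0, 12.0]]
221 [[554.0, -27.0, 114.0], [572.0, -17.0, 124.0], [579.0, -4.0, 126.0]]
223 [[600.0, -40.0, 139.0], [605.0, -26.0, 140.0], [608.0, -13.0, 140.0]]
225 [[625.0, -46.0, 150.0], [627.0, -33.0, 149.0], [638.0, -22.0, 154.0]]
227 [[654.0, -55.0, 165.0], [641.0, -37.0, 152.0], [660.0, -28.0, 163.0]]
229 [[677.0, -61.0, 175.0], [675.0, -47.0, 171.0], [685.0, -36.0, 175.0]]
231 [[680.0, -62.0, 170.0], [nan, nan, nan], [682.0, -35.0, 167.0]]
233 [[678.0, -61.0, 162.0], [688.0, -50.0, 167.0], [476.0, 27.0, 8.0]]
235 [[508.0, -14.0, 30.0], [518.0, -1.0, 34.0], [488.0, 24.0, 9.0]]
232
```

The tilt and position match the plan. The near end is about 30 mm past the lip, and the middle board is still lying flat at z = 34 mm. Now I lift straight up.

```bash
python3 -m creep '[[0.15,0,-0.25,0,0,0],[0.35,0,-0.65,0,0,0],[0.53,0,-1,0,0,0],[0.75,0,-1.5,0,0,0],[1,0,-2.03,0,0,0]]' >/dev/null
python3 -m creep '[[0,0,0,0,0,0],[0,0,0,0,0,0],[0,0,0,0,0,0],[0,0,0,0,0,0]]'
python3 - <<'E'
from h import *
im,d,W=cloud('scene'); W0=np.load('scene0.npy')
cv2.imwrite('pics/scene6c.png',cv2.resize(im[80:280,190:390],None,fx=3,fy=3,interpolation=cv2.INTER_CUBIC))
E
bash w.sh 24 115 150
```

```text
t: 8.8
position: [0.6362, -0.04, 0.2639]
tool_rot: [0.973, -0.104, 0.204, 0.022]
contact_force: [-0.2, -0.6, -1.3]
finger_gap: 0.0486
grasp_force: 51.7
[ 0.05 -0.01 -0.02  0.    0.03 -0.01] t 8.85 pos [ 0.6364 -0.04    0.264 ] F [1.1 1.  0.1] gap 0.049 q [-0.22 -0.    1.9   0.01  0.83  1.56]
```

View pics/scene6c.png

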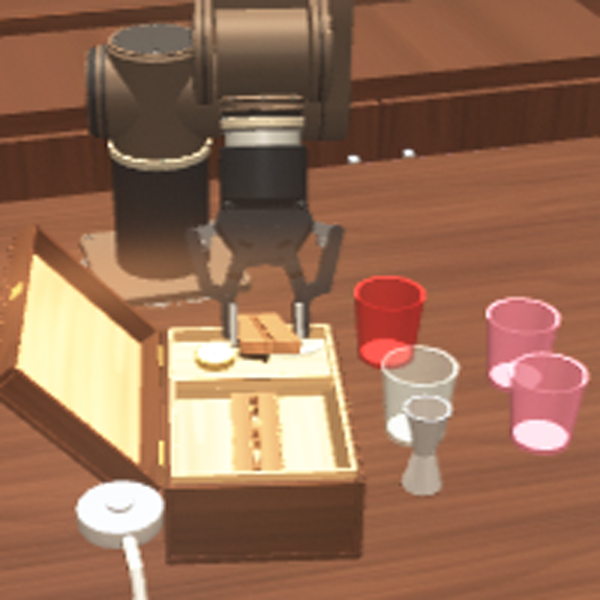

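The board hangs in the gripper at (268,335), its lowest end about 80 mm above the rim. The other two boards lie in the box at (255,430), the lid is open, and the glassware and tray items haven't moved.

```bash
python3 -c "
from station import *
print(sign_off())"
```

```text
the job is handed in; nothing more can be done
None
```

I drew the top cedar board out on the slant and handed the job in with it held still in the gripper, its lowest end about 80 mm above the rim. The other two boards are still lying in the box, the lid is open, and in the last picture the tumbler, jigger and tray items are where they were.

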